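# Fit the grill plate and take its surface reading

### The arm

A 7-joint arm with a two-finger parallel gripper is mounted at the origin on the work surface. World frame = base frame: x ahead of the robot, y to its left, z up, the work surface at z = 0. Lengths are in m, angles in rad, forces in N, time in s.
With the tool pointing down it reaches from about 0.4 to 0.9 m from the base axis. Payload 5.6 kg.
Tool frame: the origin (TCP) lies midway between the tips of the shut fingers; the grasp point (between the pads) lies 19 mm behind it; y points along the fingers, z is the direction in which the jaws open and shut, and the axes are right-handed (so a half turn about y gives the same grasp; the last joint's range is limited). The gripper opens to 92 mm and grips with 3 to 60 N. Pads are 20 mm wide; open, the fingers measure 128 mm over their backs; the gripper's body (75 mm by 189 mm) begins 69 mm behind the grasp point.
Start: joints at [1.277, 0.468, -0.012, 1.603, 0.006, 1.071, -0.056], TCP at [0.161, -0.63, 0.215] pointing down, gripper open.
Joint ranges: [-2.53, 2.53], [-0.31, 2.02], [-1.57, 1.55], [0.28, 2.44], [-1.29, 4.43], [0.15, 1.84], [-2.92, 2.92]. Speed limits (rad/s): [2.57, 2.57, 3.14, 3.14, 3.14, 3.14, 3.14].

### API

Orientations are given as a 3x3 rotation matrix whose columns are the frame's x, y, z axes.
In Python, from station import env, effector, solver, viewer, workorder, search_frame, tip_of gives the robot as it stands. Calls block until the motion is done:
- env.reach(position, orientation): joint-space move of the TCP to a pose.
- env.movel(position, frame=None, rate=0.15): straight line of the TCP; frame=None keeps the orientation; rate is the mean speed in m/s.
- env.goto_joints(angles): joint-space move.
- effector.release() and effector.grasp(squeeze=None): open the fingers fully, or close them until they stop; squeeze is the grip in N (None keeps the last).
- env.pause(seconds).
- solver.inverse_kinematics(position, orientation): joint angles nearest the present ones, or None.
- env.sense(): the state.
- viewer.read_camera(name): name is "scene" or "side" or "wrist"; returns (picture, depth): 480x640x3 uint8, red, green, blue; 480x640 float32, m along the optical axis (not along the pixel's ray), 0 where there is no reading.
- viewer.camera_info(name): a dict with "intrinsics" (3x3 intrinsics, pixels), "eye" and "rotation" of the camera in the world; the wrist camera has in their place "T_tool_cam" (4x4, takes a point from camera to tool coordinates, whose origin is the TCP and whose axes are the tool frame's). Camera axes: x right, y up, looking along -z (the intrinsics and any distortion apply to the point x, -y, -z); pixel columns grow to the right and rows downward; lengths in m; the calibration is good to about 2 mm. A picture is of the moment at which its call begins: read the wrist's pose just before it. camera_info takes no time and is no camera call.
A pose or a line that the arm cannot do raises env.PlanningError and nothing moves.
- workorder.finish_job(): hands the job in, once; it reports no verdict.
Trained networks look in the newest picture that a camera, given by its name, has taken for a name from the list of things; names that differ only in an ending like _2 or _b are one class to them, and where a whole thing is asked for, a point or a joint stands for the part that bears it (a point fixed in the world has none). Each returns a list of dicts, best first, with "score" (0 to 1); they miss things now and then, are a little off and sometimes report something else, mostly with a low value. They report only what shows in the picture. A call takes as long as a camera call. They do not tell look-alikes from the thing itself.
- search_frame(camera, name): "at" ([x, y, z] in m, in world coordinates, good to about 4 mm: the middle of the surface that is visible of it).
- tip_of(camera, name): "at" ([x, y, z] in m, in world coordinates, good to about 4 mm: a listed point, or the origin of a listed thing).
The state is a dict: "t": time; "joint_positions": joint angles; "joint_velocities": joint speeds; "tau": joint torques, N m; "ee_pos": TCP position; "tcp_rot": TCP orientation; "wrist_force": force on the tool from outside, world axes, zero at the start; "moment": the same for the moment, N m; "gripper_width": finger opening in m.
Only numpy, scipy, OpenCV 4.12 (cv2) and the standard library are available. Lean on these libraries where they do the work, as an engineer would, in place of code of your own. Each camera call takes 0.05 s, during which the arm holds its last target.

### The job

The table grill is off and cold: slide the aluminium plate from the wire rack into the grill's side rails, tab to the front, until it is fully home, and let go of it. Then take the surface thermometer out of its stand and hold it upright on the plate with its round sprung head inside the etched ring, pressed lightly so that the head is about half way into its travel, never right in. Finish still holding it there for the reading, and leave the kitchen things around as they are.

Things in the scene. Friction and masses are not known exactly. Their poses are not given: they have to be found in the camera images.
- plate: Loose smooth aluminium grill plate, about 0.38 kg, 120 (x) x 150 (y) x 7 mm; starts flat on the wire rack. Origin: centre of its underside; z up. A tongue 60 mm wide on its -x edge ends in an upturned tab with a black sleeve: 14 mm thick in x (x -92 to -78 mm), 66 mm wide in y, 12 to 52 mm above the underside. Pinch the sleeve across its thickness from above.
- plate_tab (a point): Point in the middle of the plate's sleeved tab, 35 mm above the plate's underside and 85 mm before its centre; axes as the plate's.
- plate_mark (a point): Centre of the etched ring (dark line, 30 mm outside, 26 mm inside diameter, a dot in the middle) on the plate's top face, 7 mm above the origin of the plate and right at its centre.
- grill: Fixed stainless table grill, 230 (x) x 190 mm (y), knobs on its front (-x face, at x = -115 mm). Origin: under its centre, on the table; z up. Flat deck 80 mm above the table, from the front to the stop face of the rear box at x = +15 mm; rear box 126 mm high. Along the deck's sides run two rails, open to the front; the plate slides in along the grill's +x.
- rail_mouth (a point): Middle of the mouth between the grill's rails, at deck height (80 mm), on its front face; axes as the grill's. Rail walls are 153 mm apart, 14 mm high. Their lips reach 5.5 mm over each edge of the plate, 10.5 mm above the deck, and begin 15 mm inside the front; short wings flare out 16 mm ahead of the front.
- grill_home (a point): On the grill's deck (80 mm over the table): where the plate's origin lies when the plate is fully home against the stop, 45 mm before the grill's centre; axes as the grill's. The plate's tab then stands 15 mm ahead of the grill's front.
- rack: Fixed wire cooling rack 180 x 200 mm, top 18 mm above the table; the plate starts on it. Origin: centre of its underside.
- stand: Fixed bench stand: dark base 130 x 90 x 12 mm and a steel tube (26 mm outside, 17 mm bore) leaning 25 degrees from vertical towards the stand's -x. Origin: under the base, z up. Tube mouth centred at (-7, 0, 114) mm; the thermometer's handle stands out of it, sagging up to 4 degrees more. Draw it out along the tube by at least 85 mm.
- probe: Loose surface thermometer, about 0.11 kg, 186 mm long, starts in the stand's tube. z runs along it from head to handle end; origin: centre of the head's flat face while unpressed. Up z: copper round head 14 mm across, 11 long; plunger; steel stem 10 mm across from 23 to 80; flange 30 mm across from 80 to 86, resting on the tube's mouth; grey handle block 32 (x) x 22 mm (y) from 86 to 186.
- probe_grip (a point): On the thermometer's axis in the handle, 145 mm up from its origin; axes as the thermometer's.
- probe_face (a point): Centre of the head's flat sensing face; moves with the head.
- probe_spring (a joint): How far the sprung head is pushed in, m: 0 free, 0.005 half way, 0.010 right in against its stop. It starts to move at about 1 N and takes about 3.2 N half way and 5.5 N right in (450 N/m).
- ramekin: Bystander: white ramekin, 80 mm across, 40 mm high, between the robot and the grill. Origin under its centre.
- turner: Bystander: spatula 240 mm long lying on the table in front of the grill.
- shaker: Bystander: steel shaker 52 mm across, 96 mm high, beside the grill.
- squeeze: Bystander: white squeeze bottle 52 mm across, 150 mm high, beside the grill.
Not all that is in view belongs to the job. There is more than one size of the probe; the job needs the smaller.

How it is judged:
On the way:
1. the plate is fully home in the grill's rails and let go of (x of plate in the frame of grill_home between -0.004 and 0.004 m and y of plate in the frame of grill_home between -0.005 and 0.005 m and z of plate in the frame of grill_home below 0.003 m and angle between the x axis of plate and the x axis of grill, either way round below 0.04 rad and contact force between the fingers and plate below 0.1 N), for 0.2 s.
At the end, for the whole second after the job is handed in: Plate within 4 mm of home, flat in its rails, untouched by the robot. Thermometer held in the fingers, under 6 degrees off upright, at rest, head centre within 6 mm of the ring centre, pressing the plate with 1 to 8 N, head in by 2 to 8 of its 10 mm, clear of stand and grill (all of step 1 and contact force between the arm and plate below 0.1 N and contact force between the fingers and probe above 2 N and contact force between probe and plate between 1 and 8 N and value of joint probe_spring between 0.002 and 0.008 m and horizontal distance between probe_face and plate_mark below 0.006 m and distance between probe_face and plate_mark below 0.008 m and angle between probe's own z axis and vertical below 0.1 rad and contact force between probe and stand below 0.05 N and contact force between probe and grill below 0.05 N and linear speed of probe below 0.02 m/s); the arm keeps its last pose, push and grip.
It fails at once if the thermometer's head is pushed right in against its stop, or pressed on the plate with over 12 N (value of joint probe_spring above 0.0096 m or contact force between probe and plate above 12 N).
It fails at once if a bystander is pushed more than 30 mm out of its place or knocked over (distance of any of ramekin, turner, shaker, squeeze from where it was at the start of the episode above 0.03 m or angle between any of shaker, squeeze's own z axis and vertical above 0.5 rad).
It also fails if it takes over 64 s, if anything falls off the work surface, if the arm or the gripper's body presses on something with over 40 N, if the wrist force passes 120 N, or if a joint passes its speed limit or range.

## Working session

There is one attempt and no reset: what is moved stays moved. The work goes in short steps, each a Python script; the robot and the scene stay as the last script left them, time stands still between calls to the robot, and variables do not carry over. Pictures are saved under pics/ and viewed, and the job is handed in when it is done.

```bash
ls; mkdir -p pics; cat > h.py <<'E'
import numpy as np, cv2
from station import env, effector, solver, viewer, workorder, search_frame, tip_of
def snap(cam,fn):
    p,d=viewer.read_camera(cam); cv2.imwrite('pics/'+fn+'.png',p[:,:,::-1]); np.save('pics/'+fn+'_d.npy',d); return p,d
def world(cam,u,v,d,pose=None):
    ci=viewer.camera_info(cam);K=np.array(ci['intrinsics'])
    z=d
    pc=np.stack([(u-K[0,2])/K[0,0]*z,-(v-K[1,2])/K[1,1]*z,-z*np.ones_like(z)],-1)
    if cam=='wrist':
        T=np.array(ci['T_tool_cam']); pt=pc@T[:3,:3].T+T[:3,3]
        return pt@pose[1].T+pose[0]
    return pc@np.array(ci['rotation']).T+np.array(ci['eye'])
E
python3 - <<'E'
from h import *
for c in('scene','side','wrist'):
    snap(c,c+'0'); print(c,viewer.camera_info(c))
    for n in('plate','plate_tab','plate_mark','grill','rail_mouth','grill_home','rack','stand','probe','probe_grip','ramekin','turner','shaker','squeeze'):
        a=[(np.round(r['at'],3).tolist(),round(r['score'],2)) for r in search_frame(c,n)[:3]] if n not in('rail_mouth','grill_home') else 0
        b=[(np.round(r['at'],3).tolist(),round(r['score'],2)) for r in tip_of(c,n)[:3]]
        print(n,a,'|',b)
s=env.sense();print(s)
E
```

```text
pics
scene {'intrinsics': array([[525.44440637,   0.        , 320.10431095],
       [  0.        , 525.44440637, 242.22252352],
       [  0.        ,   0.        ,   1.        ]]), 'eye': array([ 1.09766877, -0.47601142,  0.98617219]), 'rotation': array([[ 0.59983875, -0.58495504,  0.54591307],
       [ 0.80006447,  0.43039682, -0.41791796],
       [ 0.00950396,  0.68744904,  0.72617043]])}
plate [([0.486, 0.335, 0.022], 0.73)] | [([0.41, 0.325, 0.048], 0.72), ([0.49, 0.345, 0.016], 0.56)]
plate_tab [([0.486, 0.333, 0.023], 0.82), ([0.736, 0.002, 0.092], 0.66)] | [([0.409, 0.326, 0.051], 0.61)]
plate_mark [([0.484, 0.332, 0.022], 0.67)] | [([0.49, 0.342, 0.026], 0.86)]
grill [([0.736, -0.002, 0.096], 0.77), ([0.486, 0.333, 0.025], 0.31)] | [([0.693, 0.023, 0.004], 0.74), ([0.652, 0.035, 0.082], 0.42)]
rail_mouth 0 | [([0.584, 0.047, 0.082], 0.96), ([0.501, -0.003, 0.001], 0.28)]
grill_home 0 | [([0.652, 0.035, 0.078], 0.79), ([0.493, 0.348, 0.016], 0.3)]
rack [([0.541, 0.329, 0.014], 0.89)] | []
stand [([0.479, -0.321, 0.009], 0.85), ([0.726, -0.259, 0.094], 0.38)] | [([0.462, -0.313
[... 3247 characters left out ...]
38104, -0.05629274]), 'joint_velocities': array([-0.00252641,  0.00155619,  0.00039407,  0.0009392 ,  0.00044082,
       -0.00175655, -0.00138052]), 'tau': array([-5.32739182e-05, -5.20407915e+01, -1.23999562e-02, -2.44050640e+01,
       -5.66530111e-02,  1.14201868e-02,  3.32615002e-05]), 'ee_pos': array([ 0.16131915, -0.62967059,  0.21458171]), 'tcp_rot': array([[-9.68717942e-01, -6.59833010e-06,  2.48164357e-01],
       [-2.48164357e-01, -3.02547888e-05, -9.68717942e-01],
       [ 1.39000810e-05, -1.00000000e+00,  2.76708864e-05]]), 'wrist_force': array([-0.19468651, -0.10315066, -0.8671025 ]), 'moment': array([ 0.00834556, -0.01966997,  0.04575036]), 'gripper_width': 0.09181075672390634}
```

View pics/scene0.png

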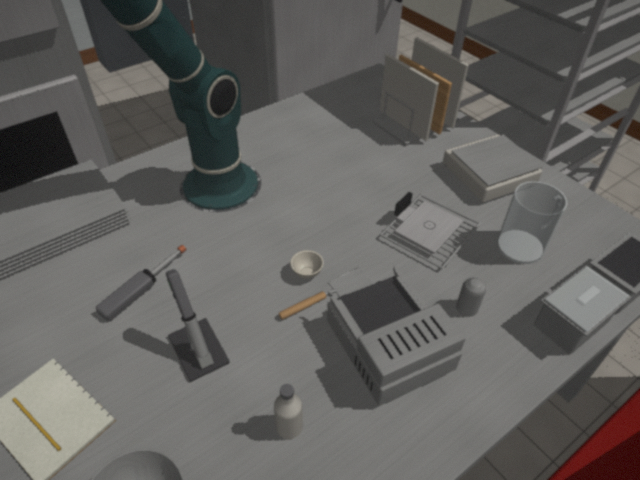

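View pics/side0.png

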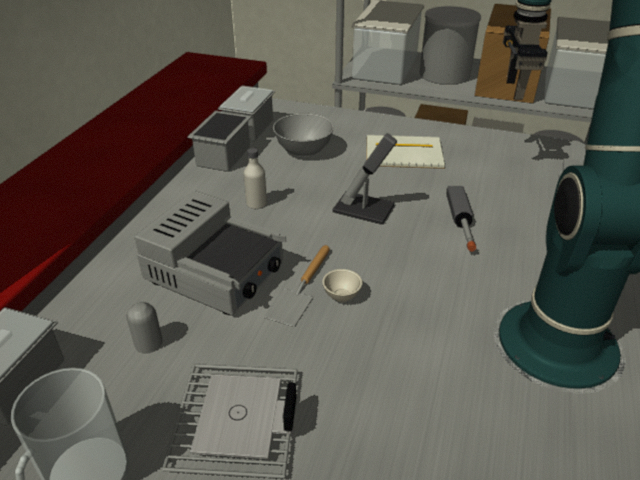

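```bash
python3 -c "
import cv2
a=cv2.imread('pics/scene0.png');b=cv2.imread('pics/side0.png')
cv2.imwrite('pics/crop0.png',cv2.resize(a[150:420,0:300],None,fx=2,fy=2))
"
```

```text
(no output)
```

View pics/crop0.png

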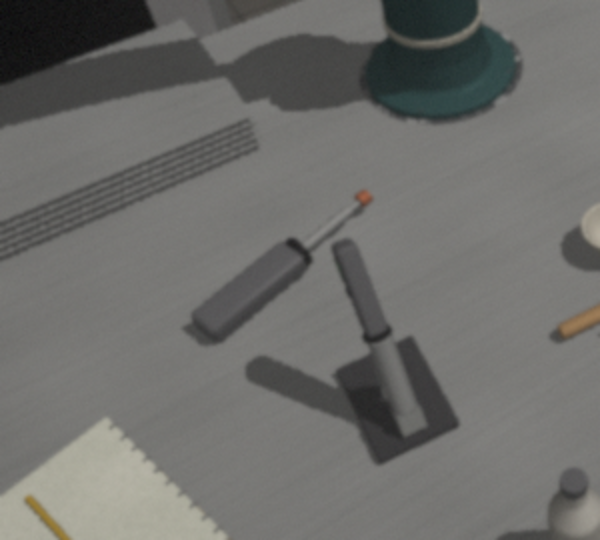

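```bash
cat > an.py <<'E'
from h import *
v,u=np.mgrid[0:480,0:640]
P={}
for c in('scene','side'):
    d=np.load(f'pics/{c}0_d.npy'); W=world(c,u.astype(float),v.astype(float),d.astype(float)); 
    W[d==0]=np.nan; P[c]=W
    # plate top
    def box(x0,x1,y0,y1,z0,z1):
        m=(W[...,0]>x0)&(W[...,0]<x1)&(W[...,1]>y0)&(W[...,1]<y1)&(W[...,2]>z0)&(W[...,2]<z1); return W[m]
    def rect(p,n):
        if len(p)<10: print(c,n,'few',len(p));return
        (cx,cy),(w,h),a=cv2.minAreaRect((p[:,:2]*1000).astype(np.float32))
        print(c,n,len(p),'c',round(cx,1),round(cy,1),'wh',round(w,1),round(h,1),'a',round(a,2),'z',np.round(np.percentile(p[:,2]*1000,[5,50,95]),1))
    rect(box(.36,.65,.2,.5,.019,.035),'plate')
    rect(box(.36,.46,.2,.45,.04,.09),'tab')
    rect(box(.5,.9,-.15,.2,.12,.14),'reartop')
    rect(box(.5,.9,-.15,.2,.086,.1),'railtop')
    rect(box(.5,.9,-.15,.2,.07,.085),'deck')
    rect(box(.35,.6,-.42,-.2,.006,.018),'standbase')
    p=box(.3,.6,-.42,-.2,.12,.25); m=p.mean(0); _,s,vt=np.linalg.svd(p-m); print('handle',len(p),m,vt[0],s, p.min(0),p.max(0))
    p=box(.3,.6,-.42,-.2,.04,.1); m=p.mean(0); _,s,vt=np.linalg.svd(p-m); print('tube',len(p),m,vt[0])
    p=box(.1,.35,-.5,-.15,.01,.1); m=p.mean(0); _,s,vt=np.linalg.svd(p-m); t=(p-m)@vt[0]; print('other',len(p),m,vt[0],np.ptp(t), np.ptp((p-m)@vt[1]))
E
python3 an.py
```

```text
scene plate 1960 c 535.5 356.8 wh 270.1 158.6 a 16.75 z [19.6 22.3 25.8]
scene tab 200 c 412.5 324.1 wh 16.3 69.8 a 14.55 z [42.  62.7 69.3]
scene reartop 4044 c 757.4 11.1 wh 191.6 96.7 a 79.44 z [121.3 124.  126.7]
scene railtop 1140 c 685.4 23.5 wh 188.2 242.9 a 79.37 z [87.6 91.8 97.8]
scene deck 3566 c 688.6 23.7 wh 190.2 246.2 a 79.56 z [73.3 77.5 81.6]
scene standbase 1567 c 457.1 -311.6 wh 89.9 131.4 a 84.28 z [ 6.9 10.  13.1]
handle 661 [ 0.4337887  -0.31032573  0.1701753 ] [ 0.51215191 -0.05033492 -0.85741869] [0.79289293 0.18333572 0.13766688] [ 0.3896875  -0.32191269  0.12001647] [ 0.46462999 -0.29519829  0.21243984]
tube 391 [ 0.48267269 -0.31523806  0.06960898] [ 0.44422318 -0.03648299 -0.89517303]
other 1462 [ 0.23683395 -0.3589286   0.02643786] [ 0.29143541 -0.95657811 -0.0048708 ] 0.25164895246141755 0.04902828023240081
side plate 7056 c 526.2 358.9 wh 256.3 215.3 a 17.93 z [19.8 25.8 28.4]
side tab 470 c 409.3 326.9 wh 14.3 66.5 a 13.93 z [44.  69.8 72.6]
side reartop 2705 c 755.7 13.3 wh 191.9 99.2 a 78.83 z [123.1 127.  129.4]
side railtop 1494 c 684.0 29.3 wh 189.9 240.2 a 78.92 z [87.1 94.1 98.3]
side deck 3768 c 686.7 29.8 wh 187.5 243.4 a 79.16 z [72.7 80.8 83.6]
side standbase 1056 c 483.0 -318.3 wh 216.5 223.5 a 80.96 z [ 8.1 13.  16. ]
handle 588 [ 0.42261616 -0.29849755  0.16965405] [ 0.48813871 -0.00954462 -0.87271387] [0.75288044 0.22051352 0.09761773] [ 0.38905075 -0.31557021  0.12008262] [ 0.46420795 -0.28556395  0.21405667]
tube 327 [ 0.46920343 -0.30461638  0.06851663] [-0.5514205   0.02064197  0.83397203]
other 934 [ 0.2259062  -0.33395788  0.03033473] [-0.29547999  0.95525783 -0.01319275] 0.25371435546376075 0.045354145975680736
```

The thing in the stand (crop ~(360,290)) has a ~100 mm handle, so it is the 186 mm probe. The one lying on the table (crop ~(280,265)) measures 252 mm overall, which makes it the larger look-alike. Next I go above the plate's tab and refine its pose.

```bash
cat >> h.py <<'E'
def down(yaw,flip=1):
    zx=flip*np.array([np.cos(yaw),np.sin(yaw),0]); y=np.array([0,0,-1.]); x=np.cross(y,zx)
    return np.stack([x,y,zx],1)
def wsnap(fn):
    s=env.sense(); p,d=snap('wrist',fn); np.savez('pics/'+fn+'_p.npz',p=s['ee_pos'],R=s['tcp_rot']); return s
def wpts(fn):
    q=np.load('pics/'+fn+'_p.npz'); d=np.load('pics/'+fn+'_d.npy').astype(float); v,u=np.mgrid[0:480,0:640].astype(float)
    W=world('wrist',u,v,d,(q['p'],q['R'])); W[d==0]=np.nan; return W
def project(fn,X):
    q=np.load('pics/'+fn+'_p.npz'); ci=viewer.camera_info('wrist');K=ci['intrinsics'];T=np.array(ci['T_tool_cam'])
    pt=(np.asarray(X)-q['p'])@q['R']; pc=(pt-T[:3,3])@T[:3,:3]
    return np.stack([K[0,0]*pc[...,0]/-pc[...,2]+K[0,2], K[1,1]*(-pc[...,1])/-pc[...,2]+K[1,2]],-1)
E
python3 - <<'E'
from h import *
for f in(1,-1):
    for p,y in(((.411,.3255,.25),np.deg2rad(15.3)),((.411,.3255,.034),np.deg2rad(15.3)),((.48,.06,.15),-.188),((.565,.049,.096),-.188)):
        print(f,p,solver.inverse_kinematics(np.array(p),down(y,f)))
R0=env.sense()['tcp_rot']
env.reach(np.array([.20,-.5,.42]),R0)
for f in(-1,1):
    if solver.inverse_kinematics(np.array((.411,.3255,.034)),down(np.deg2rad(15.3),f)) is not None: break
print('f',f)
env.reach(np.array([.42,.328,.24]),down(np.deg2rad(15.3),f))
s=wsnap('w1');print(s['t'],s['ee_pos'],s['joint_positions'])
for n in('plate_tab','plate_mark'): print(n,[(np.round(r['at'],4),round(r['score'],2)) for r in tip_of('wrist',n)[:2]])
E
```

```text
1 (0.411, 0.3255, 0.25) [ 0.13036056  0.44125847 -1.09608018  1.82132848  0.43030219  1.14473285
 -0.84404285]
1 (0.411, 0.3255, 0.034) [ 0.08410654  0.89206624 -1.11519179  1.97784517  1.00803107  0.97272175
 -1.285638  ]
1 (0.48, 0.06, 0.15) [ 0.63032627  0.4882793  -1.01387616  2.01232284  0.52187384  0.92534022
 -0.84740106]
1 (0.565, 0.049, 0.096) [ 0.35940596  0.58635564 -0.65984643  1.86672533  0.46908046  0.84852559
 -0.72562858]
-1 (0.411, 0.3255, 0.25) [ 0.23477383  0.57153429 -1.30578485  1.81706559  0.58912589  1.22127621
  2.1597555 ]
-1 (0.411, 0.3255, 0.034) [ 0.17753046  1.10163952 -1.33617698  1.97355212  1.20259443  1.1939619
  1.73990161]
-1 (0.48, 0.06, 0.15) [ 0.794587    0.69804535 -1.31424406  2.00557777  0.78183747  1.08081891
  2.07017602]
-1 (0.565, 0.049, 0.096) [ 0.72616693  0.99437444 -1.33153678  1.84655463  1.04713773  1.22432318
  1.99816708]
f -1
8.0833 [0.42058951 0.32740215 0.23989055] [ 0.22587096  0.61317858 -1.30842794  1.80888211  0.63189194  1.22645181
  2.13688118]
plate_tab [(array([0.4123, 0.3201, 0.0535]), 0.96)]
plate_mark [(array([0.4941, 0.3453, 0.0252]), 0.96)]
```

View pics/w1.png

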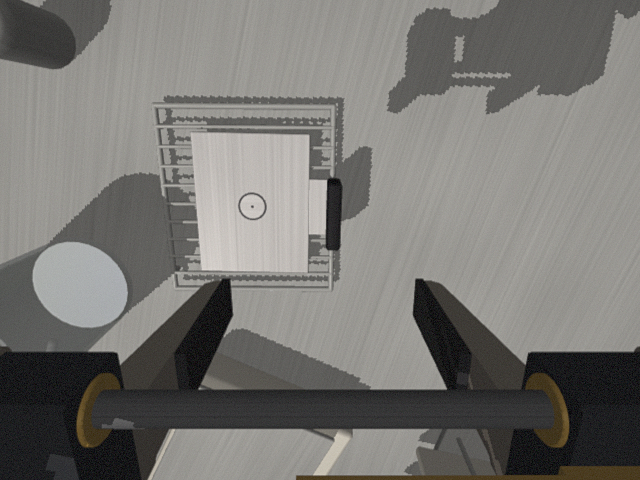

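The plate and ring show at (252,206) and the sleeve at (333,213). I'll measure the plate's edges by back-projection.

```bash
cat > m.py <<'E'
from h import *
W=wpts('w1'); im=cv2.imread('pics/w1.png'); g=cv2.cvtColor(im,cv2.COLOR_BGR2GRAY)
q=np.load('pics/w1_p.npz'); ci=viewer.camera_info('wrist');K=ci['intrinsics'];T=np.array(ci['T_tool_cam'])
def ray(u,v,z):
    c=np.array([(u-K[0,2])/K[0,0],-(v-K[1,2])/K[1,1],-1.]); o=q['R']@T[:3,3]+q['p']; d=q['R']@T[:3,:3]@c
    return o+d*(z-o[2])/d[2]
print('z plate med',np.nanmedian(W[150:190,215:290,2]),'table',np.nanmedian(W[200:330,340:400,2]),'tab top',np.nanmedian(W[190:240,330:338,2]))
# sub-pixel edges: gradient along rows & cols
G=cv2.GaussianBlur(g,(3,3),0).astype(float)
def edges(lines,axis,lo,hi,sgn):
    out=[]
    for l in lines:
        s=G[l,lo:hi] if axis==0 else G[lo:hi,l]
        dd=np.diff(s)*sgn; i=dd.argmax()
        if dd[i]>8 and 0<i<len(dd)-1:
            a,b,c=dd[i-1:i+2]; i=i+0.5+0.5*(a-c)/(a-2*b+c+1e-9)
            out.append((lo+i,l) if axis==0 else (l,lo+i))
    return np.array(out)
E_={'xp':edges(range(145,260,2),0,186,208,1),'xm1':edges(list(range(140,172,2))+list(range(242,264,2)),0,300,318,-1),
 'yA':edges(range(205,300,2),1,122,140,1),'yB':edges(range(212,300,2),1,262,280,-1)}
L={}
for k,e in E_.items():
    X=np.array([ray(u,v,.025)[:2] for u,v in e]); 
    for _ in range(3):
        m=X.mean(0);_,s,vt=np.linalg.svd(X-m); r=abs((X-m)@vt[1]); X=X[r<max(.0015,2*np.median(r))]
    d=vt[0]; L[k]=(X.mean(0),d); print(k,len(X),X.mean(0).round(4),np.rad2deg(np.arctan2(d[1],d[0]))%180, r.mean()*1000)
ring=ray(252.3,206.2,.025); print('ring',ring)
a=(g<60).astype(np.uint8); a[:170]=0;a[260:]=0;a[:,:320]=0;a[:,350:]=0
c=np.argwhere(a); X=np.array([ray(u,v,.070)[:2] for v,u in c]); print('sleeve',len(c),cv2.minAreaRect((X*1000).astype(np.float32)))
E
python3 m.py
```

```text
z plate med 0.024573237136905346 table -0.0004838588439179947 tab top 0.06956435939661011
xp 50 [0.5538 0.3529] 103.74534999870397 0.12674038648226785
xm1 27 [0.4394 0.3213] 103.77651490993537 0.04302061233130782
yA 48 [0.5095 0.2739] 13.870848046856537 0.0566968208947822
yB 31 [0.4757 0.4205] 9.879997705503257 0.6579274074530077
ring [0.49381586 0.3468706  0.025     ]
sleeve 1020 ((412.5211181640625, 323.5214538574219), (13.833599090576172, 69.43243408203125), 13.830426216125488)
```

```bash
python3 - <<'E'
from h import *
R=down(0.2411,-1)
env.movel(np.array([.4114,.3265,.075]),R,rate=.25)
env.movel(np.array([.4114,.3265,.037]),rate=.12)
effector.grasp(55)
s=env.sense();print(s['t'],s['ee_pos'],s['gripper_width'],s['wrist_force'])
env.movel(np.array([.4114,.3265,.16]),rate=.2)
G=down(-.188,-1)
env.reach(np.array([.407,.078,.16]),G)
env.pause(.2)
s=wsnap('w2');print(s['t'],s['ee_pos'],s['gripper_width'],s['wrist_force'],s['joint_positions'])
for n in('plate_mark','rail_mouth','grill_home','grill'): print(n,[(np.round(r['at'],4),round(r['score'],2)) for r in tip_of('wrist',n)[:2]])
E
```

```text
10.6667 [0.41096842 0.32642843 0.03697659] 0.013784833542127084 [-1.28866159 -0.79454498  1.10904921]
12.6083 [0.40711813 0.07946443 0.16011647] 0.013621668960941089 [ 0.97774095  0.06803167 -4.87416867] [ 0.83299087  0.49380625 -1.3213073   2.14529188  0.59652125  0.95520834
  2.1269261 ]
plate_mark [(array([0.4906, 0.0662, 0.1448]), 0.91)]
rail_mouth []
grill_home []
grill [(array([0.6917, 0.0252, 0.0016]), 0.59)]
```

View pics/w2.png

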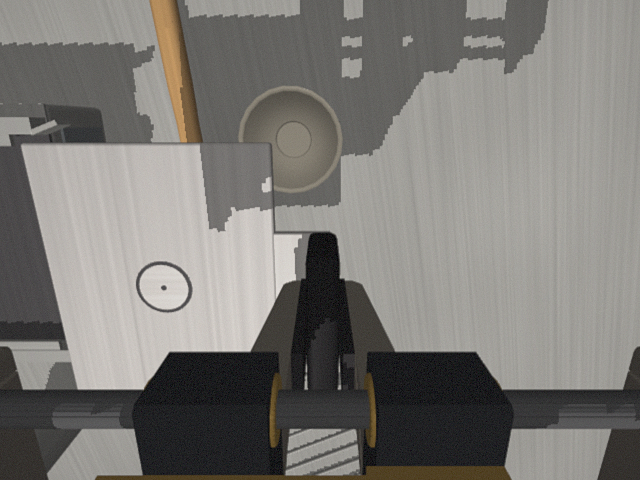

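```bash
cat > m2.py <<'E'
from h import *
W=wpts('w2'); q=np.load('pics/w2_p.npz')
g=cv2.cvtColor(cv2.imread('pics/w2.png'),cv2.COLOR_BGR2GRAY)
p=W[160:340:4,90:265:4].reshape(-1,3); p=p[(p[:,2]>.12)&(p[:,2]<.17)]
m=np.median(p,0); n=np.linalg.lstsq(np.c_[p[:,:2]-m[:2],np.ones(len(p))],p[:,2],rcond=None)[0]
print('plane slope',n[:2],'z',m,n[2]); 
yaw=-.188; gx=np.array([np.cos(yaw),np.sin(yaw)]); gy=np.array([-gx[1],gx[0]])
print('pitch along gx',n[:2]@gx,'roll gy',n[:2]@gy)
ci=viewer.camera_info('wrist');K=ci['intrinsics'];T=np.array(ci['T_tool_cam'])
o=q['R']@T[:3,3]+q['p']
def ray(u,v):
    d=q['R']@T[:3,:3]@np.array([(u-K[0,2])/K[0,0],-(v-K[1,2])/K[1,1],-1.]); return d
def onplate(u,v):
    d=ray(u,v); N=np.array([-n[0],-n[1],1]); P0=np.array([m[0],m[1],n[2]]); t=((P0-o)@N)/(d@N); return o+t*d
def onz(u,v,z): d=ray(u,v); return o+d*(z-o[2])/d[2]
ring=onplate(164,287.5); print('ring',ring)
G=cv2.GaussianBlur(g,(3,3),0).astype(float)
e=[]
for u in range(40,190,4):
    s=np.diff(G[132:156,u]); i=s.argmax(); e.append((u,132+i+.5))
E=np.array([onplate(*x)[:2] for x in e])
def fit(E):
    for _ in range(4):
        mm=E.mean(0);_,_,vt=np.linalg.svd(E-mm);r=abs((E-mm)@vt[1]);E=E[r<=max(.0008,2*np.median(r))]
    a=np.rad2deg(np.arctan2(vt[0][1],vt[0][0])); a=(a+90)%180-90; return mm,a,len(E)
mm,a,k=fit(E); print('-y edge',mm,a,k, 'dist to ring', (ring[:2]-mm)@np.array([-np.sin(np.deg2rad(a)),np.cos(np.deg2rad(a))]))
c=ring[:2]; tool=q['R']; pos=q['p']
print('tool yaw',np.rad2deg(np.arctan2(-tool[1,2],-tool[0,2])),'tcp',pos, 'ring rel tcp in tool(x=-z dir)', (np.r_[c,ring[2]]-pos)@tool)
cv2.imwrite('pics/w2c.png',cv2.resize(cv2.imread('pics/w2.png')[90:370,0:130],None,fx=2.1,fy=2.1,interpolation=cv2.INTER_CUBIC))
m=(W[:,:140,2]>.05)&(W[:,:140,2]<.115); zz=W[:,:140,2]
print(np.histogram(zz[m],bins=np.arange(.05,.116,.005)))
E
python3 m2.py
```

```text
plane slope [-0.00141951  0.00193764] z [0.47925348 0.04389593 0.14772563] 0.14773133502615035
pitch along gx -0.0017566309124677623 roll gy 0.0016381955967083972
ring [0.49219053 0.06433571 0.14775258]
-y edge [ 0.49247678 -0.0119881 ] -11.397351456329375 38 dist to ring 0.07476216721863117
tool yaw -10.610023496923574 tcp [0.40711813 0.07946443 0.16011647] ring rel tcp in tool(x=-z dir) [ 0.0007817   0.01237018 -0.08640269]
(array([ 334,  298,  239,  179,  158, 6796, 2747,  166, 2231,   25,    0,
          0,    0]), array([0.05 , 0.055, 0.06 , 0.065, 0.07 , 0.075, 0.08 , 0.085, 0.09 ,
       0.095, 0.1  , 0.105, 0.11 , 0.115]))
```

View pics/w2c.png

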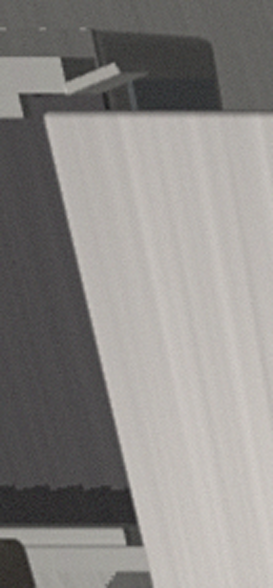

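```bash
cat >> m2.py <<'E'
print('-----')
yaw=np.deg2rad(-10.8); gx=np.array([np.cos(yaw),np.sin(yaw)]); gy=np.array([-gx[1],gx[0]])
# points at rail-lip-top height 0.094
zz=W[...,2]; m=(zz>.0905)&(zz<.098); m[:,140:]=False
P=W[m]; ux=(P[:,:2]-np.array([.693,.024]))@gx; uy=(P[:,:2]-np.array([.693,.024]))@gy
print('lip z',np.median(P[:,2]))
for s in(1,-1):
    k=(uy*s>.05); 
    for x0 in np.arange(-.135,-.03,.01):
        kk=k&(ux>=x0)&(ux<x0+.01)
        if kk.sum()>8: print(s,round(x0,3),kk.sum(),'uy min/max mm',np.round(np.percentile(uy[kk],[1,50,99])*1000,1))
print('ux range',ux.min(),ux.max())
c=(ring[:2]-np.array([.693,.024])); print('ring in grill',c@gx,c@gy)
# pixel-based: brightness profile down columns 
for u in (4,10,16,22,28,34,40):
    s=np.diff(G[:,u]); i=[j for j in range(90,360) if abs(s[j])>7 and abs(s[j])==abs(s[j-2:j+3]).max()]
    print(u,[(j,int(s[j]),round(float((onz(u,j+.5,.094)[:2]-np.array([.693,.024]))@gy*1000),1)) for j in i])
E
python3 m2.py | sed -n '/-----/,$p'
cat > m3.py <<'E'
from h import *
# line fits on grill rear box top edges in scene/side depth
v,u=np.mgrid[0:480,0:640].astype(float)
for c in('scene','side'):
    d=np.load(f'pics/{c}0_d.npy').astype(float); W=world(c,u,v,d)
    yaw=np.deg2rad(-10.8); gx=np.array([np.cos(yaw),np.sin(yaw)]); gy=np.array([-gx[1],gx[0]])
    z=W[...,2]; X=(W[...,:2]-np.array([.693,.024]))@np.stack([gx,gy],1)
    m=(d>0)&(z>.115)&(z<.135)&(abs(X[...,0])<.15)&(abs(X[...,1])<.13)
    P=X[m]*1000
    # bins
    def binfit(a,b,lo,hi,st,f):
        xs,ys=[],[]
        for t in np.arange(lo,hi,st):
            k=(P[:,a]>=t)&(P[:,a]<t+st)
            if k.sum()>10: xs.append(t+st/2); ys.append(f(P[k,b]))
        pf=np.polyfit(xs,ys,1); return np.rad2deg(np.arctan(pf[0])).round(2),np.polyval(pf,65 if a==0 else 0).round(1)
    print(c,'front',binfit(1,0,-85,85,5,np.min),'rear',binfit(1,0,-85,85,5,np.max),'L',binfit(0,1,22,108,5,np.max),'R',binfit(0,1,22,108,5,np.min))
E
python3 m3.py
```

```text
-----
lip z 0.09337732214037159
1 -0.105 194 uy min/max mm [70.2 79.8 87.1]
1 -0.095 309 uy min/max mm [69.5 77.5 87.1]
1 -0.085 306 uy min/max mm [69.6 77.7 87.4]
1 -0.075 302 uy min/max mm [69.6 78.  87.5]
1 -0.065 169 uy min/max mm [69.6 74.5 86.9]
1 -0.055 20 uy min/max mm [69.8 71.2 73.9]
-1 -0.135 46 uy min/max mm [-83.9 -82.4 -80.6]
-1 -0.125 107 uy min/max mm [-83.2 -79.8 -77.3]
-1 -0.115 264 uy min/max mm [-85.6 -80.3 -75.6]
-1 -0.105 342 uy min/max mm [-85.5 -79.7 -69. ]
-1 -0.095 157 uy min/max mm [-85.2 -74.4 -69. ]
ux range -0.1285389745763143 -0.05251856569968297
ring in grill -0.20481073927048524 0.001993311526817095
4 [(116, 27, -85.8), (145, -32, -68.7), (321, -12, 53.7), (341, 33, 70.1), (346, -43, 74.3)]
10 [(116, 27, -85.8), (133, -38, -75.9), (139, 10, -72.3), (142, 12, -70.6), (145, -23, -68.8), (322, -11, 54.5), (340, 33, 69.3), (348, -34, 76.0)]
16 [(116, 29, -85.8), (133, -40, -75.9), (321, -11, 53.7), (341, 32, 70.1), (348, -12, 76.0)]
22 [(116, 30, -85.8), (133, -39, -75.9), (143, 30, -70.0), (150, -11, -65.8), (155, -10, -62.7), (320, -9, 52.9), (340, 33, 
[... 279 characters left out ...]
9.5), (133, -30, -75.9), (134, -30, -75.3), (143, 28, -70.0), (202, -11, -32.9), (205, -10, -31.0), (206, -10, -30.3), (320, -12, 52.9), (340, 34, 69.3), (341, 34, 70.1), (348, -12, 76.0)]
40 [(104, -9, -92.7), (117, -14, -85.3), (124, 35, -81.2), (131, -26, -77.1), (143, 28, -70.0), (228, -12, -15.5), (322, -9, 54.5), (341, 34, 70.1), (348, -11, 76.0)]
scene front (np.float64(-0.07), np.float64(18.9)) rear (np.float64(-0.11), np.float64(112.8)) L (np.float64(0.51), np.float64(94.3)) R (np.float64(-0.16), np.float64(-95.1))
side front (np.float64(-0.22), np.float64(15.1)) rear (np.float64(0.22), np.float64(109.8)) L (np.float64(-0.28), np.float64(96.4)) R (np.float64(0.7), np.float64(-92.3))
```

```bash
cat >> h.py <<'E'
GY=np.deg2rad(-10.8); gx=np.array([np.cos(GY),np.sin(GY)]); gy=np.array([-gx[1],gx[0]]); GC=np.array([.693,.024])
def gpos(a,b,z): return np.r_[GC+a*gx+b*gy,z]
def ing(p): c=np.asarray(p)[:2]-GC; return np.round([c@gx,c@gy],4)
E
python3 - <<'E'
from h import *
s=env.sense();print(ing(s['ee_pos']))
b=ing(s['ee_pos'])[1]-.0022
G=down(np.deg2rad(-10.3),-1)
env.movel(gpos(-.285,b,.102),G,rate=.2); env.pause(.2)
s=wsnap('w3');R=s['tcp_rot'];print(s['t'],ing(s['ee_pos']),b,s['ee_pos'],np.rad2deg(np.arctan2(-R[1,2],-R[0,2])),s['wrist_force'])
E
sed -i "s/'w2'/'w3'/;s/pics\/w2/pics\/w3/g" m2.py
```

```text
[-2.911e-01 -1.000e-04]
13.5 [-0.2843 -0.0019] -0.0023 [0.41340428 0.07542542 0.10307538] -10.302868877144654 [ 0.61946519 -0.36817759 -4.57708935]
```

View pics/w3.png

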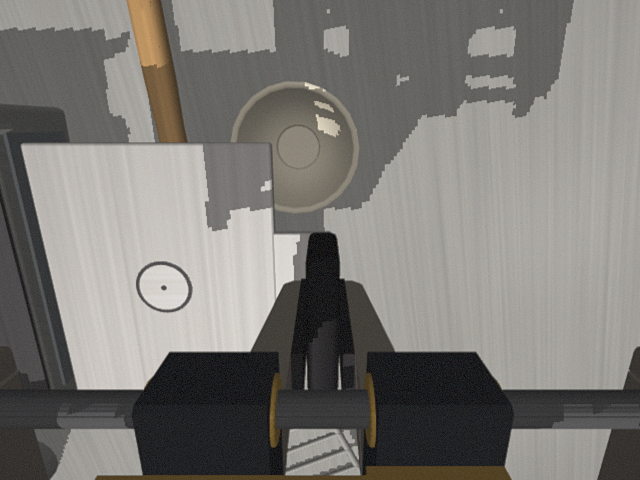

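```bash
python3 - <<'E'
from h import *
G=down(np.deg2rad(-10.3),-1)
for a in (-.262,-.245,-.23,-.21):
    env.movel(gpos(a,-.0023,.1005),G,rate=.06)
    s=env.sense();f=s['wrist_force'];R=s['tcp_rot'];print(round(s['t'],2),a,ing(s['ee_pos']),s['ee_pos'][2].round(4),np.rad2deg(np.arctan2(-R[1,2],-R[0,2])).round(2),'F',np.round([f[:2]@gx,f[:2]@gy,f[2]],1),'M',s['moment'].round(2))
    if abs(f[:2]@gx)>12 or abs(f[:2]@gy)>12: break
E
```

```text
14.08 -0.262 [-0.2621 -0.0022] 0.1003 -10.31 F [-0.7  0.7 -3.5] M [ 0.18  0.2  -0.04]
14.52 -0.245 [-0.2446 -0.0021] 0.1005 -10.31 F [-0.3  0.7 -3.5] M [0.3  0.1  0.09]
14.92 -0.23 [-0.2294 -0.0021] 0.1005 -10.31 F [ 0.9  1.4 -4.3] M [0.33 0.03 0.11]
15.4 -0.21 [-0.2093 -0.0021] 0.1006 -10.3 F [ 1.   2.  -5.2] M [ 0.55 -0.12  0.25]
```

```bash
python3 - <<'E'
from h import *
G=down(np.deg2rad(-10.4),-1)
for a in (-.19,-.17,-.155,-.145,-.139,-.135,-.132,-.130,-.128,-.126,-.124):
    env.movel(gpos(a,-.0023,.0998),G,rate=.06)
    s=env.sense();f=s['wrist_force'];R=s['tcp_rot'];print(round(s['t'],2),a,ing(s['ee_pos']),s['ee_pos'][2].round(4),'F',np.round([f[:2]@gx,f[:2]@gy,f[2]],1),'M',s['moment'].round(2))
    if f[:2]@gx<-10 or abs(f[:2]@gy)>14: break
env.pause(.1);s=env.sense();print(s['wrist_force'],ing(s['ee_pos']))
snap('scene','scene1');snap('side','side1')
for c in('scene','side'):
  for n in('plate_mark','grill_home'): print(n,[(np.round(r['at'],4),ing(r['at']),round(r['score'],2)) for r in tip_of(c,n)[:1]])
E
python3 -c "
import cv2,numpy as np
a=cv2.imread('pics/scene1.png')[240:420,280:480];b=cv2.imread('pics/side1.png')[170:320,120:320]
cv2.imwrite('pics/c1.png',np.hstack([cv2.resize(a,(400,360)),cv2.resize(b,(400,300))[:300] if 0 else cv2.resize(b,(400,360))]))"
```

```text
15.88 -0.19 [-0.189 -0.002] 0.0999 F [ 1.7  3.1 -5. ] M [ 0.92 -0.35  0.35]
16.37 -0.17 [-0.17   -0.0019] 0.0998 F [ 0.1  5.1 -5.2] M [ 1.31 -0.11  0.28]
16.77 -0.155 [-0.1552 -0.0016] 0.0998 F [ 0.1  5.1 -6. ] M [ 1.52 -0.08  0.23]
17.08 -0.145 [-0.1452 -0.0015] 0.0999 F [ 0.6  3.8 -5.3] M [ 1.6  -0.07  0.21]
17.33 -0.139 [-0.1394 -0.0014] 0.0998 F [-0.6  5.  -4.9] M [1.62 0.07 0.13]
17.58 -0.135 [-0.136  -0.0014] 0.0998 F [-3.1  5.7 -5. ] M [1.64 0.39 0.06]
17.83 -0.132 [-0.1333 -0.0013] 0.0998 F [-1.2  6.2 -4.5] M [ 1.66  0.48 -0.05]
18.08 -0.13 [-0.1315 -0.0013] 0.0998 F [-3.   5.8 -3.7] M [ 1.72  0.6  -0.06]
18.33 -0.128 [-0.1295 -0.0013] 0.0998 F [-2.8  5.4 -2.8] M [ 1.67  0.62 -0.05]
18.58 -0.126 [-0.128  -0.0012] 0.0997 F [-3.1  5.6 -3.2] M [ 1.66  0.75 -0.12]
18.83 -0.124 [-0.1279 -0.0012] 0.0997 F [-9.9  4.1  1.3] M [ 1.58  1.73 -0.18]
[-9.23152265  7.12792931  1.39528987] [-0.1279 -0.0012]
plate_mark [(array([0.6481, 0.0282, 0.088 ]), array([-0.0449, -0.0043]), 0.58)]
grill_home []
plate_mark [(array([0.646 , 0.0325, 0.0887]), array([-0.0478, -0.0005]), 0.83)]
grill_home [(array([0.4163, 0.0066, 0.0012]), array([-0.2685, -0.0689]), 0.41)]
```

View pics/c1.png

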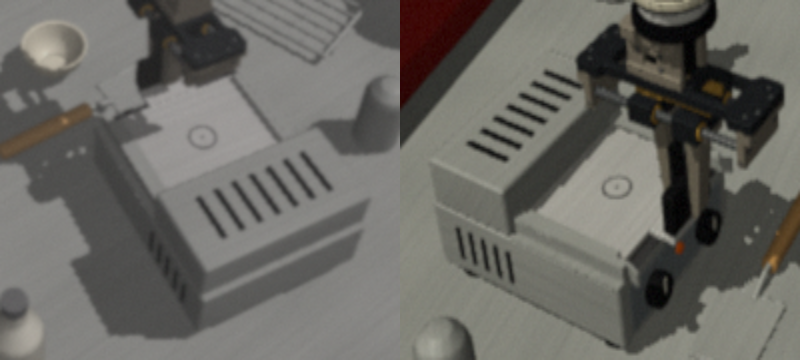

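```bash
python3 - <<'E'
from h import *
G=down(np.deg2rad(-10.6),-1)
for a in (-.121,):
    env.movel(gpos(a,-.0012,.0996),G,rate=.05)
    s=env.sense();f=s['wrist_force'];print(round(s['t'],2),a,ing(s['ee_pos']),s['ee_pos'][2].round(4),'F',np.round([f[:2]@gx,f[:2]@gy,f[2]],1),'M',s['moment'].round(2))
p=s['ee_pos'].copy(); env.movel(np.r_[p[:2],p[2]],rate=.1)
effector.release()
s=env.sense();print(s['t'],s['wrist_force'],s['gripper_width'])
env.movel(np.r_[p[:2],.26],rate=.3)
s=wsnap('w4');print(s['t'],s['ee_pos'])
print('mark',[(ing(r['at']),r['at']) for r in tip_of('wrist','plate_mark')[:1]],'home',[(ing(r['at']),r['at']) for r in tip_of('wrist','grill_home')[:1]])
# candidate probe grasps
E
```

```text
19.48 -0.121 [-0.1279 -0.0009] 0.0995 F [-19.9   0.5  10.1] M [ 1.15  3.37 -0.14]
20.9417 [1.0511139  0.2611851  0.25036644] 0.09160850724640308
21.625 [0.56679805 0.0466575  0.25953911]
mark [(array([-0.0422, -0.001 ]), [0.6514, 0.0309, 0.0853])] home []
```

View pics/w4.png

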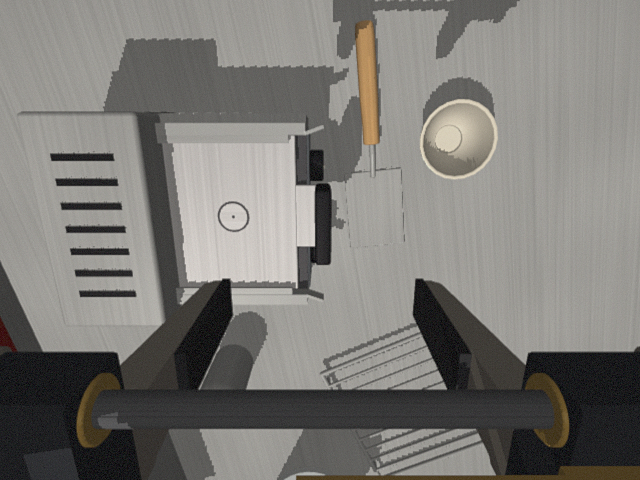

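```bash
python3 - <<'E'
from h import *
W=wpts('w4'); q=np.load('pics/w4_p.npz');ci=viewer.camera_info('wrist');K=ci['intrinsics'];T=np.array(ci['T_tool_cam'])
o=q['R']@T[:3,3]+q['p']
def onz(u,v,z): d=q['R']@T[:3,:3]@np.array([(u-K[0,2])/K[0,0],-(v-K[1,2])/K[1,1],-1.]); return o+d*(z-o[2])/d[2]
print('ring',ing(onz(233.3,216.5,.087)), 'plate z',np.nanmedian(W[150:190,200:280,2]),np.nanmedian(W[240:270,200:280,2]))
for n,(u,v,z) in dict(front_plate=(296.5,160,.087),rear_plate=(180,200,.087),stop_top=(162,200,.126),sleeve=(323,225,.132),gf=(307,120,.094),lipT=(240,142,.094),lipB=(240,288,.094)).items(): print(n,ing(onz(u,v,z)))
for X,n in ((gpos(.015,0,.126),'stoptop'),(gpos(.015,0,.087),'stop@plate'),(gpos(-.105,.03,.087),'pl front'),(gpos(-.045,0,.087),'mark'),(gpos(-.115,-.08,.094),'rail front')): print(n,project('w4',X).round(1))
im=cv2.imread('pics/w4.png')[100:310,20:345]; cv2.imwrite('pics/c4.png',cv2.resize(im,None,fx=2.4,fy=2.4,interpolation=cv2.INTER_CUBIC))
E
```

```text
ring [-0.0422 -0.0002] plate z 0.08657394274776811 0.0866054671619611
front_plate [-0.1031 -0.053 ]
rear_plate [ 0.0066 -0.0159]
stop_top [ 0.0064 -0.0237]
sleeve [-0.1272 -0.0041]
gf [-0.1133 -0.0875]
lipT [-0.0544 -0.069 ]
lipB [-0.0455  0.0707]
stoptop [155.4 227.5]
stop@plate [173.  216.6]
pl front [300.  246.8]
mark [236.3 216.7]
rail front [309.  129.1]
```

View pics/c4.png

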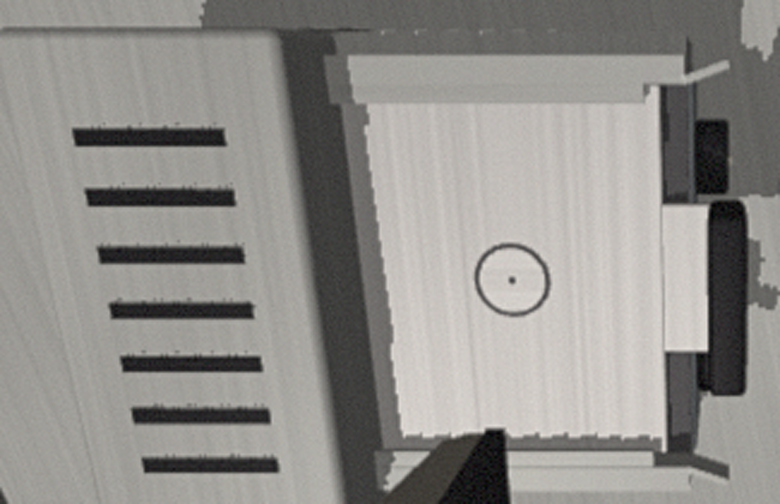

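Plate home: in the crop it abuts the dark stop face, and its front edge sits 10.2 mm behind the grill front against 10 mm nominal. Next is the thermometer in the stand.

```bash
cat >> h.py <<'E'
def tool_along(a,j):
    y=-np.asarray(a)/np.linalg.norm(a); z=np.asarray(j,float); z=z-(z@y)*y; z/=np.linalg.norm(z); return np.stack([np.cross(y,z),y,z],1)
E
python3 - <<'E'
from h import *
t=np.deg2rad(27.5); sx=np.array([.995,-.1,0]); sy=np.array([.1,.995,0])
a=-np.sin(t)*sx+np.array([0,0,np.cos(t)]); g=np.array([.4256,-.309,.171])
print(env.sense()['joint_positions'].round(2))
for n,j in(('y',sy),('-y',-sy),('x',sx),('-x',-sx)):
    R=tool_along(a,j)
    for d in (.13,0.,):
        q=solver.inverse_kinematics(g+a*(d-.019),R); print(n,d,None if q is None else q.round(2))
    # final upright
for k in range(0,360,45):
    q=solver.inverse_kinematics(np.array([.65,.032,.208]),down(np.deg2rad(k))); print(k,None if q is None else q.round(2))
E
```

```text
[ 0.72  0.6  -1.22  1.71  0.59  1.26  2.32]
y 0.13 [ 1.06 -0.04 -0.23  2.2  -0.53  0.68  2.67]
y 0.0 [ 1.65  0.44 -1.07  2.2   0.38  0.33  1.83]
-y 0.13 [ 2.11  0.   -1.23  2.16 -0.53  0.69 -0.43]
-y 0.0 [-0.05  0.28  0.89  2.29 -1.13  0.57  0.07]
x 0.13 [ 2.22  0.01 -1.34  2.16 -0.52  0.69  1.13]
x 0.0 [ 1.41  0.32 -0.77  2.21 -0.17  0.3   0.76]
-x 0.13 [ 2.11  0.   -1.23  2.16 -0.53  0.69 -2.01]
-x 0.0 [-0.22  0.36  1.13  2.3  -1.23  0.68 -1.42]
0 [ 0.23  0.53 -0.46  1.58  0.25  1.09 -0.3 ]
45 [ 0.33  0.56 -0.62  1.58  0.35  1.12  0.41]
90 [ 0.43  0.61 -0.79  1.57  0.46  1.15  1.12]
135 [ 0.53  0.68 -0.96  1.56  0.59  1.2   1.82]
180 [ 0.61  0.78 -1.14  1.56  0.73  1.28  2.5 ]
225 [-0.9   0.87  1.34  1.66 -0.87  1.34 -1.76]
270 [-0.9   0.87  1.34  1.66 -0.87  1.34 -0.98]
315 [-0.9   0.87  1.34  1.66 -0.87  1.34 -0.19]
```

```bash
python3 - <<'E'
from h import *
env.goto_joints([1.06,-.04,-.23,2.2,-.53,.68,-.47])
t=np.deg2rad(27.5); sx=np.array([.995,-.1,0]); sy=np.array([.1,.995,0])
a=-np.sin(t)*sx+np.array([0,0,np.cos(t)]); g=np.array([.4256,-.309,.171])
s=wsnap('w5');print(s['t'],s['ee_pos'],s['tcp_rot'].round(3).tolist(),(g+a*.111).round(3),tool_along(a,-sy).round(3).tolist())
print([(np.round(r['at'],4),round(r['score'],2)) for r in tip_of('wrist','probe_grip')[:2]])
for d in(.13,.0): print(solver.inverse_kinematics(g+a*(d-.019),tool_along(a,-sy)))
E
```

```text
24.15 [ 0.37663786 -0.30465717  0.27058221] [[-0.883, 0.461, -0.093], [0.082, -0.044, -0.996], [-0.463, -0.887, 0.001]] [ 0.375 -0.304  0.269] [[-0.883, 0.459, -0.1], [0.089, -0.046, -0.995], [-0.462, -0.887, 0.0]]
[(array([ 0.4229, -0.306 ,  0.1691]), 0.63), (array([ 0.2375, -0.3975,  0.0174]), 0.58)]
[ 1.06041619 -0.04265381 -0.23044059  2.2051779  -0.52952318  0.67730526
 -0.47564665]
[ 1.00538375  0.23584962 -0.31094836  2.23181977 -0.61985164  0.3469642
 -0.40326648]
```

View pics/w5.png

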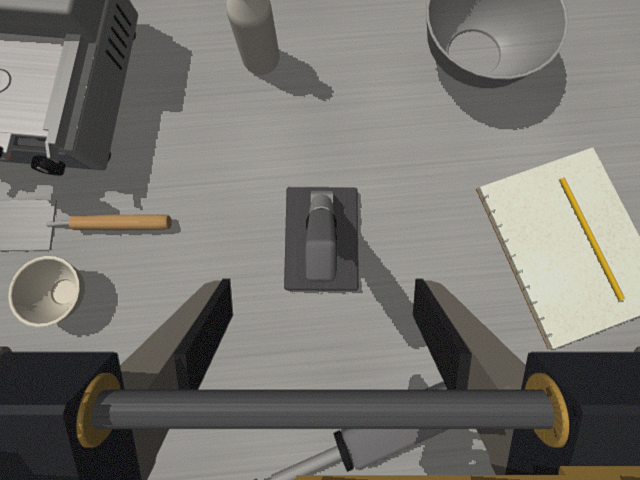

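```bash
python3 - <<'E'
from h import *
W=wpts('w5'); q=np.load('pics/w5_p.npz')
m=np.zeros((480,640),bool); m[190:290,290:352]=True
m&=(W[...,2]>.128)
P=W[m]; L=(P-q['p'])@q['R']  # tool coords
print(len(P),'tool x',np.percentile(L[:,0],[1,50,99]).round(4),'y',np.percentile(L[:,1],[1,50,99]).round(4),'z',np.percentile(L[:,2],[1,50,99]).round(4))
for y0 in np.arange(.06,.20,.01):
    k=(L[:,1]>=y0)&(L[:,1]<y0+.01)
    if k.sum()>5: print(round(y0,2),k.sum(),'x',np.percentile(L[k,0],[2,50,98]).round(4),'z',np.percentile(L[k,2],[2,98]).round(4), 'mid',(np.percentile(L[k,2],[2,98]).mean()).round(4))
im=cv2.imread('pics/w5.png')[180:300,270:370]; cv2.imwrite('pics/c5.png',cv2.resize(im,None,fx=5,fy=5,interpolation=cv2.INTER_CUBIC))
E
```

```text
2106 tool x [-0.0104 -0.0045  0.0202] y [0.0682 0.0712 0.1607] z [-0.0125 -0.0014  0.0095]
0.06 686 x [-0.0068  0.0051  0.0186] z [-0.0095  0.0069] mid -0.0013
0.07 678 x [-0.0098  0.0009  0.0205] z [-0.0125  0.0086] mid -0.0019
0.08 141 x [-0.01   -0.0093  0.0152] z [-0.012   0.0096] mid -0.0012
0.09 112 x [-0.0101 -0.0096 -0.0047] z [-0.0118  0.0097] mid -0.0011
0.1 94 x [-0.0101 -0.0097 -0.0048] z [-0.012   0.0093] mid -0.0014
0.11 89 x [-0.0102 -0.0098 -0.0056] z [-0.0118  0.0083] mid -0.0017
0.12 83 x [-0.0103 -0.0098 -0.0059] z [-0.0119  0.0087] mid -0.0016
0.13 73 x [-0.0104 -0.01   -0.006 ] z [-0.0121  0.0083] mid -0.0019
0.14 65 x [-0.0105 -0.01   -0.0064] z [-0.0116  0.0087] mid -0.0015
0.15 62 x [-0.0105 -0.01   -0.0056] z [-0.012   0.0092] mid -0.0014
0.16 23 x [-0.0106 -0.0101 -0.0075] z [-0.0112  0.0082] mid -0.0015
```

View pics/c5.png

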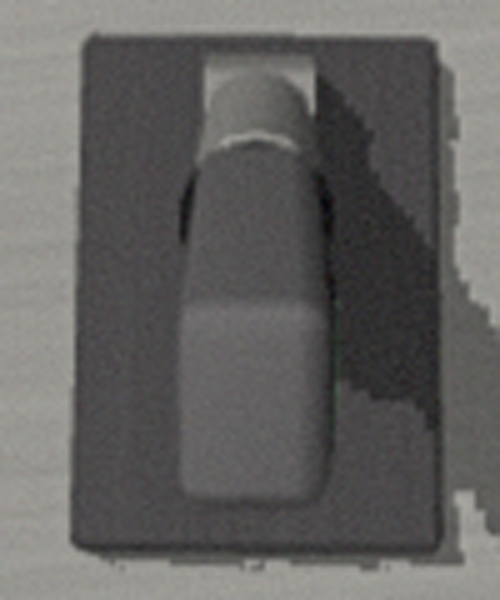

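```bash
python3 - <<'E'
from h import *
s=env.sense();R=s['tcp_rot'];p=s['ee_pos']
pre=p+R@[.006,0.03,-.0015]; tgt=p+R@[.006,.129,-.0015]
env.movel(pre,R,rate=.2); env.movel(tgt,R,rate=.15); env.pause(.1)
s=env.sense();print(s['t'],(tgt-s['ee_pos']).round(4),s['wrist_force'].round(2))
effector.grasp(45)
s=env.sense();print(s['t'],s['gripper_width'],s['wrist_force'].round(2),s['moment'].round(2))
t=np.deg2rad(25); tube=-np.sin(t)*np.array([.995,-.1,0])+np.array([0,0,np.cos(t)])
p=s['ee_pos']
env.movel(p+tube*.03,rate=.1); s=env.sense();print(s['t'],s['gripper_width'],s['wrist_force'].round(2),s['moment'].round(2))
env.movel(p+tube*.105,rate=.15); s=wsnap('w6');print(s['t'],s['gripper_width'],s['wrist_force'].round(2),s['moment'].round(2),s['ee_pos'],s['joint_positions'].round(2))
for k in range(-180,180,30):
    q=solver.inverse_kinematics(np.array([.65,.032,.235]),down(np.deg2rad(k))); print(k,None if q is None else q.round(2))
E
```

```text
25.4667 [-0.      0.0007 -0.0011] [ 0.3   0.52 -0.01]
26.525 0.021652716098466918 [ 0.58 -0.52 -0.29] [ 0.09  0.47 -0.01]
26.975 0.02177907180328101 [ 0.1   0.5  -1.69] [ 0.09  0.55 -0.04]
27.625 0.022159169324124994 [ 0.23 -0.99 -1.65] [0.09 0.6  0.05] [ 0.38676269 -0.30365332  0.24784284] [ 1.04  0.   -0.24  2.22 -0.55  0.61 -0.46]
-180 [-0.9   0.82  1.34  1.63 -0.82  1.36 -2.58]
-150 [-0.82  0.67  1.12  1.63 -0.63  1.25 -2.2 ]
-120 [ 0.44  0.59 -0.79  1.54  0.44  1.2  -2.53]
-90 [ 0.4   0.57 -0.73  1.54  0.4   1.18 -1.97]
-60 [ 0.47  0.61 -0.85  1.54  0.48  1.21 -1.51]
-30 [ 0.41  0.57 -0.75  1.54  0.41  1.19 -0.94]
0 [ 0.41  0.57 -0.74  1.54  0.4   1.19 -0.41]
30 [ 0.38  0.56 -0.7   1.54  0.38  1.18  0.13]
60 [ 0.37  0.55 -0.68  1.55  0.36  1.17  0.67]
90 [ 0.67  0.87 -1.33  1.53  0.85  1.41  0.86]
120 [ 0.67  0.87 -1.33  1.53  0.85  1.41  1.38]
150 [ 0.67  0.87 -1.33  1.53  0.85  1.41  1.91]
```

View pics/w6.png

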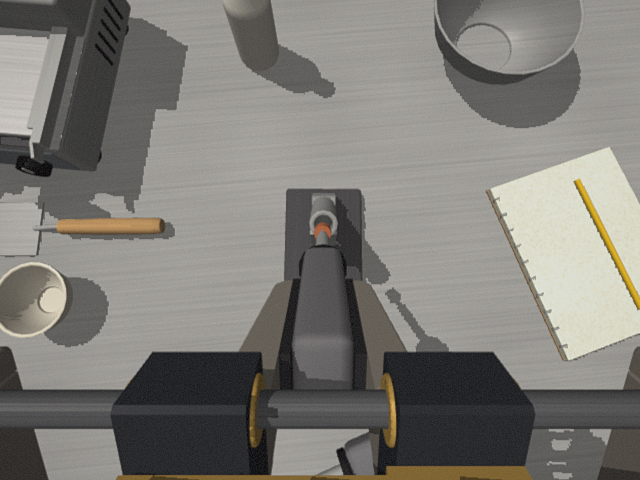

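```bash
python3 - <<'E'
from h import *
s=env.sense();p=s['ee_pos']
env.movel(p+np.array([-.01,0.02,.06]),rate=.25)
env.reach(np.array([.645,.032,.27]),down(GY,1))
env.pause(.2)
s=wsnap('w7');print(s['t'],s['gripper_width'],s['wrist_force'].round(2),s['ee_pos'],s['joint_positions'].round(2),s['tcp_rot'].round(4).tolist())
for n in('plate_mark','probe_face'): print(n,[(np.round(r['at'],4),round(r['score'],2)) for r in tip_of('wrist',n)[:2]])
snap('scene','scene7');snap('side','side7')
E
python3 -c "
import cv2,numpy as np
a=cv2.imread('pics/scene7.png')[120:420,220:480];b=cv2.imread('pics/side7.png')[100:320,100:320]
cv2.imwrite('pics/c7.png',np.hstack([cv2.resize(a,(400,460)),cv2.resize(b,(400,460))]))"
```

```text
29.825 0.022220541691792745 [-0.17 -0.13 -0.39] [0.64485963 0.03062539 0.27031638] [ 0.48  0.57 -0.86  1.51  0.44  1.26 -0.63] [[-0.1893, 0.0004, 0.9819], [-0.9819, -0.001, -0.1893], [0.0009, -1.0, 0.0006]]
plate_mark [(array([0.6511, 0.0314, 0.0861]), 0.57)]
probe_face [(array([ 0.1832, -0.2046,  0.0264]), 0.66), (array([0.6464, 0.0283, 0.1437]), 0.58)]
```

View pics/w7.png

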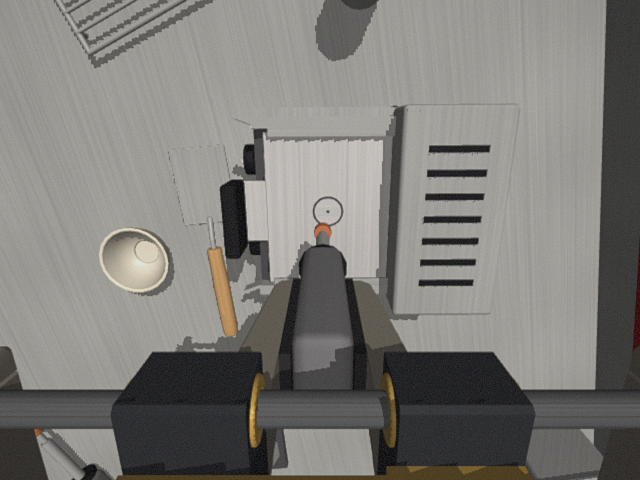

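View pics/c7.png

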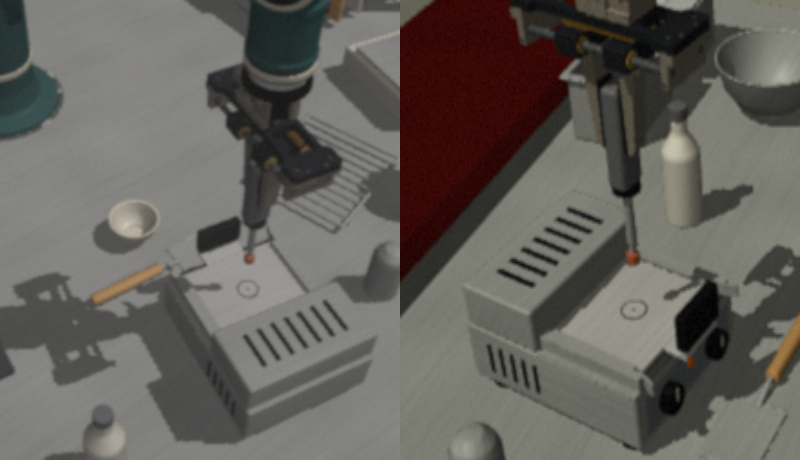

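```bash
cat > m7.py <<'E'
import sys
from h import *
def go(fn,ru,rv):
    W=wpts(fn); q=np.load(f'pics/{fn}_p.npz');ci=viewer.camera_info('wrist');K=ci['intrinsics'];T=np.array(ci['T_tool_cam'])
    o=q['R']@T[:3,3]+q['p']
    d=q['R']@T[:3,:3]@np.array([(ru-K[0,2])/K[0,0],-(rv-K[1,2])/K[1,1],-1.]); r=o+d*(.087-o[2])/d[2]
    rt=(r-q['p'])@q['R']; print('ring world',r.round(4),'tool',rt.round(4))
    im=cv2.imread(f'pics/{fn}.png').astype(int)
    L=(W-q['p'])@q['R']
    red=(im[...,2]-im[...,0]>50)&(abs(L[...,0])<.03)&(abs(L[...,2])<.03)
    H=L[red]; print('head px',np.argwhere(red).mean(0),red.sum(),'tool x',np.percentile(H[:,0],[2,50,98]).round(4),'y',np.percentile(H[:,1],[2,50,98]).round(4),'z',np.percentile(H[:,2],[2,98]).round(4),np.percentile(H[:,2],[2,98]).mean().round(4))
    m=(abs(L[...,0])<.03)&(abs(L[...,2])<.03)&(~red)
    for y0 in np.arange(-.06,.125,.01):
        k=m&(L[...,1]>=y0)&(L[...,1]<y0+.01); X=L[k]
        if len(X)>8: print(round(y0,2),len(X),'x',np.percentile(X[:,0],[2,50]).round(4),'z',np.percentile(X[:,2],[2,98]).round(4),np.percentile(X[:,2],[2,98]).mean().round(4))
go(sys.argv[1],float(sys.argv[2]),float(sys.argv[3]))
E
python3 m7.py w7 327.8 211.3
```

```text
ring world [0.652  0.0316 0.087 ] tool [-0.0024  0.1833  0.0067]
head px [403.90892019 329.93521127] 1065 tool x [-0.0298 -0.0231 -0.0005] y [-0.1145 -0.1082  0.1171] z [-0.0141  0.0295] 0.0077
-0.06 4312 x [-0.0151 -0.0111] z [-0.0242  0.0269] 0.0014
-0.05 1831 x [-0.0154 -0.0113] z [-0.0242  0.0271] 0.0014
-0.04 1450 x [-0.0155 -0.011 ] z [-0.0234  0.0261] 0.0013
-0.03 1165 x [-0.0155 -0.0109] z [-0.0225  0.0254] 0.0014
-0.02 945 x [-0.0156 -0.0109] z [-0.0217  0.0245] 0.0014
-0.01 745 x [-0.0157 -0.0111] z [-0.0206  0.0237] 0.0015
0.0 335 x [-0.0158 -0.0151] z [-0.014   0.0163] 0.0012
0.01 265 x [-0.0159 -0.0153] z [-0.009   0.0118] 0.0014
0.02 230 x [-0.0159 -0.0154] z [-0.009   0.0117] 0.0013
0.03 181 x [-0.0159 -0.0144] z [-0.0128  0.0156] 0.0014
0.04 123 x [-0.0147 -0.0081] z [-0.013   0.0157] 0.0014
0.07 24 x [-0.0051 -0.0047] z [-0.0021  0.005 ] 0.0014
0.08 57 x [-0.0053 -0.0044] z [-0.0033  0.0062] 0.0014
0.09 49 x [-0.0054 -0.0043] z [-0.0034  0.0063] 0.0014
0.1 16 x [-0.0054 -0.0045] z [-0.0033  0.0049] 0.0008
0.11 14 x [-0.0042 -0.0031] z [-0.0052  0.0083] 0.0016
0.12 19 x [-0.0073 -0.0058] z [-0.0052  0.0073] 0.0011
```

```bash
python3 - <<'E'
from h import *
s=env.sense();p=s['ee_pos'];R=s['tcp_rot']
t=p+R@np.array([-.0024,0,.0054]); t[2]=.225
env.movel(t,down(GY,1),rate=.12); env.pause(.3)
s=wsnap('w8');print(s['t'],(s['ee_pos']-t).round(4),s['ee_pos'],s['wrist_force'].round(2),s['tcp_rot'].round(4).tolist())
im=cv2.imread('pics/w8.png')[150:270,250:400]; cv2.imwrite('pics/c8.png',cv2.resize(im,None,fx=5,fy=5,interpolation=cv2.INTER_CUBIC))
E
python3 m7.py w8 327 214 | head -2
```

```text
30.9 [0.0003 0.0001 0.0007] [0.65099495 0.03314135 0.22572776] [ 0.14  0.83 -1.77] [[-0.1874, 0.0012, 0.9823], [-0.9823, -0.0001, -0.1874], [-0.0001, -1.0, 0.0012]]
ring world [0.6583 0.0423 0.087 ] tool [-0.0104  0.1387  0.0053]
head px [407.59892086 330.3057554 ] 1112 tool x [-0.0299 -0.022  -0.0006] y [-0.1146 -0.1083  0.1163] z [-0.0158  0.0238] 0.004
```

View pics/c8.png

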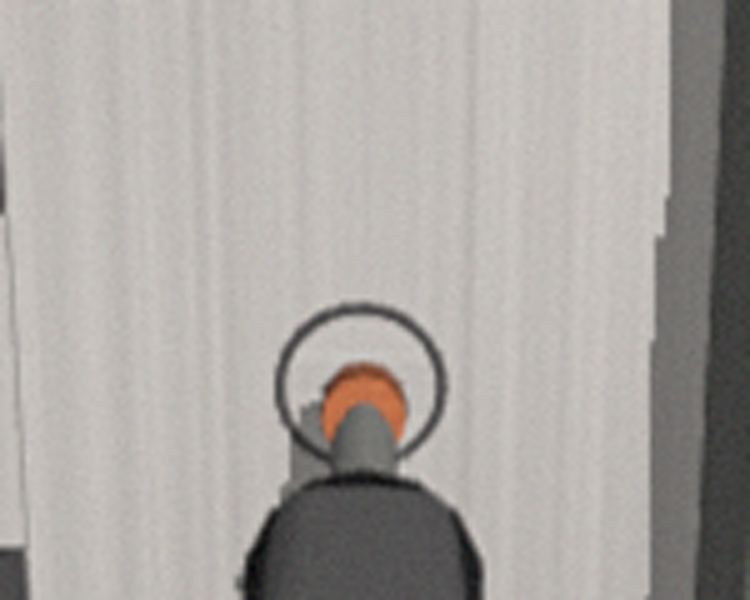

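```bash
python3 m7.py w8 322.3 226.8 | head -1; python3 - <<'E'
from h import *
q=np.load('pics/w8_p.npz')
# predicted head outline top/bottom faces for axis (0,.0013) and face y ~.126
for y in (.115,.126,.1387):
    X=[[.007*np.cos(a),y,.0013+.007*np.sin(a)] for a in np.linspace(0,6.28,60)]
    U=project('w8',np.array(X)@q['R'].T+q['p']); U=(U-[250,150])*5; print(y,U.min(0).round(),U.max(0).round())
E
```

```text
ring world [0.6523 0.032  0.087 ] tool [0.0009 0.1387 0.0013]
0.115 [318. 376.] [405. 459.]
0.126 [319. 358.] [404. 439.]
0.1387 [321. 339.] [402. 418.]
```

```bash
python3 - <<'E'
from h import *
def avg(n=6):
    F=[];Z=[]
    for _ in range(n):
        env.pause(.03);s=env.sense();F.append(s['wrist_force']);Z.append(s['ee_pos'])
    return np.mean(F,0),np.mean(Z,0),np.std(F,0)[2],s['t']
R=down(GY,1)
s=env.sense();p=s['ee_pos'].copy()
p[:2]+=(s['tcp_rot']@np.array([.0005,0,0]))[:2]
f0,z0,sd,t=avg(10);print(t,f0.round(2),sd.round(2),z0.round(4))
for z in (.2165,.2145,.213,.212,.211,.210,.209):
    env.movel(np.r_[p[:2],z],R,rate=.03)
    f,zz,sd,t=avg();df=f-f0;print(round(t,2),z,zz.round(4),'dF',df.round(2),sd.round(2))
    if df[2]>1.3: break
E
```

```text
31.2833 [-0.01 -0.05 -1.23] 0.48 [0.6508 0.033  0.2252]
31.92 0.2165 [0.6509 0.0326 0.2165] dF [ 0.11 -0.09  0.49] 0.35
32.37 0.2145 [0.6508 0.0326 0.2145] dF [0.23 0.03 0.43] 0.56
32.82 0.213 [0.6508 0.0326 0.213 ] dF [-0.06  0.26  0.15] 0.43
33.27 0.212 [0.651  0.0327 0.2122] dF [ 0.13 -0.04  1.56] 0.46
```

```bash
python3 - <<'E'
from h import *
def avg(n=20):
    F=[];Z=[]
    for _ in range(n):
        env.pause(.02);s=env.sense();F.append(s['wrist_force']);Z.append(s['ee_pos'])
    return np.mean(F,0),np.mean(Z,0),np.std(F,0)[2],s['t']
R=down(GY,1); p=np.array([.6509,.0327])
for z in (.2118,.2105,.2092):
    env.movel(np.r_[p,z],R,rate=.03)
    f,zz,sd,t=avg();df=f[2]+1.0;print(round(t,2),z,zz.round(4),'F',f.round(2),'dFz',df.round(2),sd.round(2))
    if df>3.3: break
s=wsnap('w9');snap('side','side9');snap('scene','scene9')
im=cv2.imread('pics/w9.png')[150:270,250:400]; cv2.imwrite('pics/c9.png',cv2.resize(im,None,fx=5,fy=5,interpolation=cv2.INTER_CUBIC))
E
```

```text
33.85 0.2118 [0.651  0.0327 0.2119] F [0.49 0.16 0.35] dFz 1.35 0.53
34.43 0.2105 [0.651  0.0327 0.2106] F [ 0.69 -0.1   1.03] dFz 2.03 0.44
35.02 0.2092 [0.651  0.0327 0.2093] F [ 0.82 -0.39  1.75] dFz 2.75 0.45
```

View pics/c9.png

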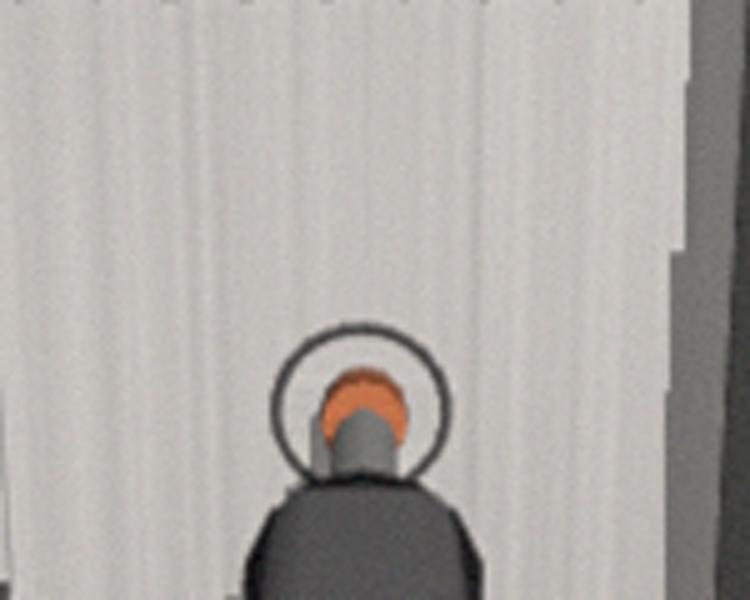

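```bash
python3 - <<'E'
from h import *
def avg(n=25):
    F=[];Z=[]
    for _ in range(n):
        env.pause(.02);s=env.sense();F.append(s['wrist_force']);Z.append(s['ee_pos'])
    return np.mean(F,0),np.mean(Z,0),s
R=down(GY,1)
env.movel(np.array([.6509,.0327,.2080]),R,rate=.03)
f,zz,s=avg();print(round(s['t'],2),zz.round(4),'dFz',(f[2]+.95).round(2),s['gripper_width'],s['tcp_rot'][:,1].round(4))
wsnap('w10');snap('side','side10');snap('scene','scene10')
a=cv2.imread('pics/scene10.png')[200:420,240:480];b=cv2.imread('pics/side10.png')[130:320,100:320]
cv2.imwrite('pics/c10.png',np.hstack([cv2.resize(a,(400,400)),cv2.resize(b,(400,400))]))
for n in('ramekin','turner','shaker','squeeze'): print(n,[np.round(r['at'],3).tolist() for r in tip_of('scene',n)[:1]])
E
```

```text
35.83 [0.651  0.0327 0.2081] dFz 3.04 0.022036779154280487 [ 2.e-04  0.e+00 -1.e+00]
ramekin [[0.416, 0.007, 0.003]]
turner [[0.5, -0.006, 0.002]]
shaker [[0.724, 0.243, -0.002]]
squeeze [[0.714, -0.254, 0.0]]
```

View pics/c10.png

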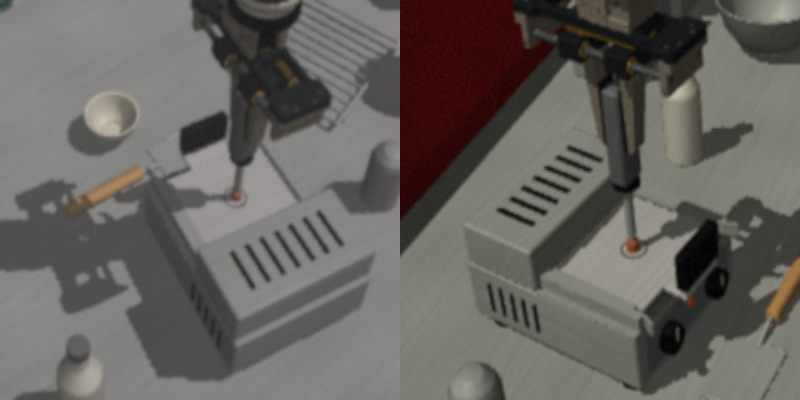

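View pics/w10.png

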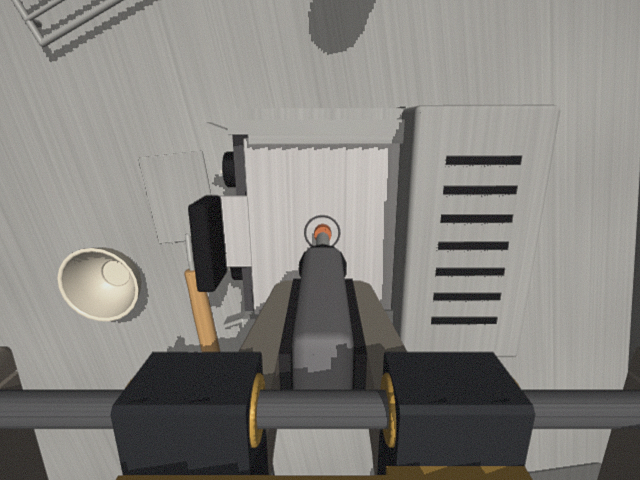

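The head sits inside the ring (scene crop (237,197), side crop (632,248), wrist (322,233)). It presses with about 3.0 N, the plate is still against the stop, and the bystanders are in place. Handing in.

```bash
python3 - <<'E'
from h import *
print(workorder.finish_job()); print(env.sense()['t'])
E
```

```text
the job is handed in; nothing more can be done
None
the job is handed in; nothing more can be done
```

The plate is home in the grill's rails and let go of. The thermometer is held upright in the etched ring, pressed about half way, and the job was handed in at about 36 s of the 64 s allowed. `finish_job` reports no verdict, so what follows is from my own last checks.

- **Plate:** I slid it in tab to the front until it met the stop. It stopped advancing while the push rose to about 20 N, and then I released it. Its front edge measured 10.2 mm behind the grill front against 10 mm nominal. In the last pictures it was flat and against the stop.
- **Thermometer:** I took the smaller one, from the stand. The other one, lying on the table, measured 252 mm and was the larger. In the last close-up, taken 1.3 mm of travel earlier, the head was about 0.5 mm off the ring centre. The last pictures still show it inside the ring. The tool is within 0.1° of vertical.
- **Press:** the force was about 3.0 N, which puts the head about 4.5 mm into its travel. This is inferred from wrist force and height, since the spring can't be read directly. Single force readings scatter by about 0.5 N, so I averaged them.
- **Bystanders:** all four were found within a few millimetres of where they started.

**Disagreements:**
- The networks' ring position differed by up to 6 mm between cameras, so I centred the head from the wrist picture.
- On two late looks the networks failed to find `grill_home`, so I judged the plate home from its edge and the contact force.

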